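# Seal the red seed tub

### The arm

A 6-joint arm with a two-finger parallel gripper is mounted at the origin on the work surface. World frame = base frame: x ahead of the robot, y to its left, z up, the work surface at z = 0. Lengths are in m, angles in rad, forces in N, time in s.
With the tool pointing down it reaches from about 0.25 to 0.775 m from the base axis. Payload 4 kg.
Tool frame: the origin (TCP) lies midway between the tips of the shut fingers; the grasp point (between the pads) lies 19 mm behind it; z points along the fingers, y is the line along which they close (so a half turn about z gives the same grasp; the last joint's range is limited). The gripper opens to 94 mm and grips with 3 to 60 N. Pads are 16 mm wide; open, the fingers measure 119 mm over their backs; the gripper's body (75 mm by 177 mm) begins 78 mm behind the grasp point.
Start: joints at [1.114, 0.087, 1.371, -0, 1.684, -0.103], TCP at [0.191, 0.516, 0.173] pointing down, gripper open.
Joint ranges: [-3.1, 3.1], [-0.76, 2.03], [0.27, 2.55], [-1.08, 4.22], [0.17, 2.65], [-2.57, 2.57]. Speed limits (rad/s): [2.79, 2.79, 3.14, 3.14, 3.14, 3.14].

### API

Orientations are given as [roll, pitch, yaw] about the fixed x, y, z axes, in that order (R = Rz(yaw) Ry(pitch) Rx(roll)).
In Python, from bench import get_obs, snapshot, close_job gives the robot as it stands. The module is installed in compiled form; this text tells all that it offers.
- The arm moves only by the tool drive_tool, never from a script. Its argument "commands" is a list of rows, each a list of 6 numbers: the shift along the tool's x, y, z in units of 0.04 m (1.0 is 0.04 m), then the turn, a rotation vector about the tool's x, y, z in units of 0.1 rad (1.0 is 0.1 rad). In form: [[dx, dy, dz, wx, wy, wz], ...]. A call has 1 to 20 rows; each row shifts and turns the commanded pose from where the row before left it, along the tool's axes as they then stand; what a row does not reach is not made up. A row lasts 1/8 s, in which the tool goes at most 62.5 mm and 10.7 degrees, less where a joint would pass 70% of its speed; a pose out of reach is approached as far as the arm can. A call with a number of a shift or a turn outside -1 to 1 is refused whole. A call with a gripper value outside its range is refused whole. "gripper" is the closure, from 0 (fully open) to 1 (shut), set as the call begins (left out, the last holds). The fingers move at their own pace and stop on an object; the grip force is fixed at half the most. Time passes only in rows, so rows that do not move let the fingers close. It gives the time, the measured TCP pose, the force, the opening and the grip force at its end, in the units of the state.
- get_obs(): the state, without advancing time (a new reading comes with each control period).
- snapshot(name): name is "scene" or "top"; returns a dict with "image" (420x560x3 uint8, blue, green, red), "range_z" (420x560 float32, m along the optical axis (not along the pixel's ray), 0 where there is no reading), "fx", "fy", "cx", "cy" (pixels), "k1" (the pictures are not rectified: a ray, as slopes to the right and down, at radius r is drawn at 1 + k1 r^2 times it, then the intrinsics apply), "rvec" (rotation vector, rad) and "tvec" (3), from world to camera coordinates, as OpenCV has them. Camera axes: x right, y down, z forward; pixel columns grow to the right and rows downward; lengths in m; the calibration is good to about 2 mm. A picture is of the moment at which its call begins.
- close_job(): hands the job in; it is judged then, once.
The state is a dict: "time": time; "joint_positions": joint angles; "qvel": joint speeds; "joint_torque": joint torques, N m; "tool_pos": TCP position; "ee_rot": TCP orientation; "wrist_force": force on the tool from outside, world axes, zero at the start; "wrist_torque": the same for the moment, N m; "width": finger opening in m; "finger_force": force on a finger pad.
Only numpy, scipy, OpenCV 4.12 (cv2) and the standard library are available. Lean on these libraries where they do the work, as an engineer would, in place of code of your own. Each camera call takes 0.05 s, during which the arm holds its last target. There are 200 camera calls.

### The job

The red-lidded seed tub still stands unsealed, its lid propped up on the rubber gasket. Press down around the lid's edge, corner by corner, until the lid is level and fully home on the tub's rim all round. Do not press on the humidity gauge in the middle of the lid, and leave the blue-lidded tub as it is.

Things in the scene. Friction and masses are not known exactly. Their poses are not given: they have to be found in the camera images.
- red_lid_top (a point): centre of the red lid's top face. Loose rigid plate 176 x 140 x 8 mm, x along the 176 mm side, z up; a rubber plug under it (3 mm play) keeps it centred. It starts level, 10 mm off the rim, on four gasket corners 77 mm along x and 59 mm along y from its centre. Each is pushed in by about 10 N above it and stays in; the lid tips as one goes in, and stops hard on the rim after 10 mm.
- red_tub: white tub of the red lid, fixed to the bench, 172 x 136 mm at the rim, 90 mm tall; origin at the centre of its underside on the bench, x along the 172 mm side, z up. The lid's top face is 108 mm above this origin at the start, 98 mm when fully home.
- red_gauge: round black humidity gauge with a white face in the middle of the red lid, 48 mm across, standing 9 mm above the lid's top; origin at the centre of its underside. Not to be pressed.
- blue_lid_top (a point): centre of the top face of the blue lid, on the other tub, of the same shape and sizes and equally unsealed, with a gauge of its own. To be left as it is.
Not all that is in view belongs to the job. Of the things like the part that bears red_lid_top, leave any that is turquoise; of the rest the smaller one is meant.

How it is judged:
At the end, for the whole second after the job is handed in: The red lid sits level on its tub (tilted less than 1.5 degrees), its centre within 2.5 mm of fully home and within 12 mm of the tub's centre line (z of red_lid_top in the frame of red_tub between 0.095 and 0.1005 m and angle between red_lid_top's own z axis and vertical below 0.026 rad and horizontal distance between red_lid_top and red_tub below 0.012 m); the robot touches nothing.
It fails at once if the humidity gauge of the red lid is pressed by the robot (more than 4 N) (contact force between any of the fingers, the arm and red_gauge above 4 N).
It fails at once if the blue lid is pushed down, shifted or lifted by more than 5 mm (distance of blue_lid_top from where it was at the start of the episode above 0.005 m).
It also fails if it takes over 42 s, if anything falls off the work surface, if the arm or the gripper's body presses on something with over 40 N, if the wrist force passes 120 N, or if a joint passes its speed limit or range.

## Working session

There is one attempt and no reset: what is moved stays moved. The work goes in short steps, Python scripts to look and compute and a tool call to move; the robot and the scene stay as the last step left them, time stands still between calls to the robot, and variables do not carry over. Pictures are saved under pics/ and viewed, at most 10 in all, crops included, and the job is handed in when it is done.

Besides the shell and the picture viewer there is one more tool, called as name([rows], argument=value, ...), one row to a line, values as JSON. drive_tool: Moves the arm, as the interface text tells. Its arguments: {"type":"object","properties":{"commands":{"type":"array"},"gripper":{"type":"number"}},"required":["commands"]}

```bash
mkdir -p pics; cat > h.py <<'E'
import numpy as np,cv2,pickle
from bench import get_obs,snapshot
def pts(s):
    h,w=s["range_z"].shape
    K=np.array([[s["fx"],0,s["cx"]],[0,s["fy"],s["cy"]],[0,0,1]]);D=np.array([s["k1"],0,0,0.])
    u,v=np.meshgrid(np.arange(w),np.arange(h))
    n=cv2.undistortPoints(np.stack([u,v],-1).reshape(-1,1,2).astype(float),K,D).reshape(h,w,2)
    z=s["range_z"][...,None]
    c=np.concatenate([n*z,z],-1)
    R=cv2.Rodrigues(np.array(s["rvec"]))[0]
    return (c-np.array(s["tvec"]).ravel())@R, n, R
E
python3 - <<'E'
from h import *
a=snapshot("scene");b=snapshot("top")
pickle.dump((a,b),open("s0.pkl","wb"))
cv2.imwrite("pics/a.png",a["image"]);cv2.imwrite("pics/b.png",b["image"])
o=get_obs();print(o["time"],o["tool_pos"],o["ee_rot"],o["width"],o["wrist_force"])
E
```

```text
0.1 [0.19033264 0.51543811 0.1714482 ] [-3.13966381e+00 -1.67050135e-04  2.78776589e+00] 0.0939380728815571 [-0.360042    0.50220583  0.25060614]
```

View pics/a.png

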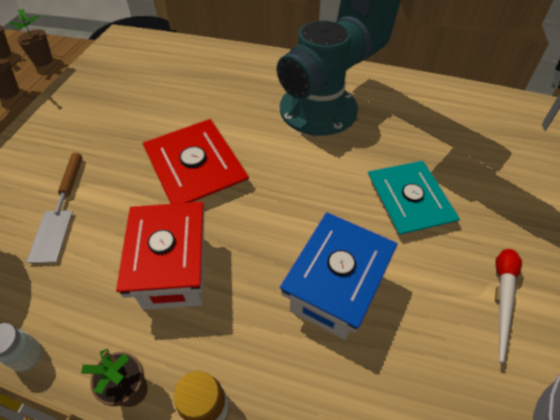

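View pics/b.png

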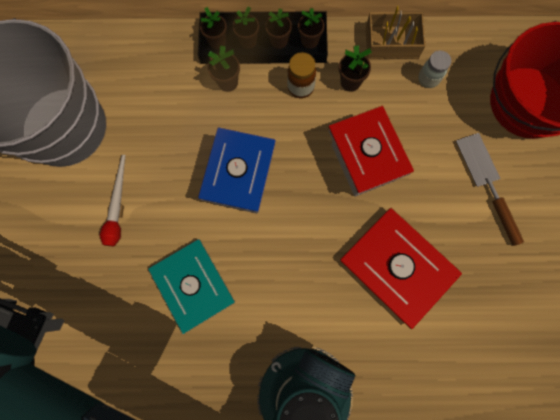

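The scene view shows a red lid on a white tub at about (162,243), and a flat red plate at (195,160). The top view has the same two at (371,148) and (402,267). The blue tub is at (237,168) in the top view, with a turquoise plate at (190,285). Next I'll measure both red plates in both views.

```bash
cat > m.py <<'E'
from h import *
def lids(s,nm):
    P,n,R=pts(s);hsv=cv2.cvtColor(s["image"],cv2.COLOR_BGR2HSV)
    H,S,V=cv2.split(hsv)
    for col,m in (("red",((H<8)|(H>172))&(S>150)&(V>90)),("blue",(H>105)&(H<125)&(S>150)&(V>60))):
        # keep only horizontal top faces by height mode per component
        k,l,st,_=cv2.connectedComponentsWithStats(m.astype(np.uint8))
        for i in range(1,k):
            if st[i,4]<1500: continue
            mm=(l==i)&(s["range_z"]>0); q=P[mm]; z=np.median(q[:,2])
            mt=((l==i)&(abs(P[...,2]-z)<.006)).astype(np.uint8)
            c=max(cv2.findContours(mt,0,2)[0],key=cv2.contourArea)[:,0]
            # rays onto plane z
            C=-R.T@np.array(s["tvec"]).ravel()
            d=np.c_[n[c[:,1],c[:,0]],np.ones(len(c))]@R
            X=C+d*((z-C[2])/d[:,2])[:,None]
            r=cv2.minAreaRect((X[:,:2]*1000).astype(np.float32))
            A=np.c_[q[:,:2],np.ones(len(q))];g=abs(q[:,2]-z)<.006
            pl=np.linalg.lstsq(A[g],q[g,2],rcond=None)[0]
            print(nm,col,"c",np.round(r[0],1),"sz",np.round(r[1],1),"ang",round(r[2],1),"z",round(z*1000,1),"slope",pl[:2].round(3),"box",cv2.boxPoints(r).round().tolist())
if __name__=="__main__":
    a,b=pickle.load(open("s0.pkl","rb"));lids(a,"scene");lids(b,"top")
E
python3 m.py
```

```text
scene red c [ 558.3 -154.7] sz [176.7 138.8] ang 21.5 z 107.0 slope [ 0.002 -0.002] box [[451.0, -122.0], [502.0, -252.0], [666.0, -187.0], [615.0, -58.0]]
scene blue c [513.3 152.4] sz [137.  174.4] ang 77.2 z 108.4 slope [0.001 0.001] box [[413.0, 105.0], [583.0, 66.0], [614.0, 200.0], [444.0, 239.0]]
top red c [ 815.6 -566.9] sz [ 8.7 55.6] ang 19.2 z 39.6 slope [0.981 0.349] box [[802.0, -542.0], [821.0, -595.0], [829.0, -592.0], [811.0, -539.0]]
top red c [ 555.6 -156. ] sz [175.6 138.5] ang 21.4 z 107.7 slope [ 0.001 -0.001] box [[449.0, -124.0], [499.0, -252.0], [663.0, -188.0], [612.0, -59.0]]
top red c [ 289.2 -228.5] sz [225.6 179.1] ang 45.1 z 33.4 slope [-0.001 -0.001] box [[146.0, -245.0], [273.0, -372.0], [432.0, -212.0], [306.0, -85.0]]
top blue c [507.6 151.2] sz [136.9 172.8] ang 77.0 z 107.6 slope [ 0.    -0.001] box [[408.0, 104.0], [576.0, 65.0], [607.0, 199.0], [439.0, 237.0]]
```

The pressed target is the 176 x 140 plate on the tub. Both views agree on it: centre (0.557, -0.155), top at z = 0.107, long side at 21.5°. The other red plate is larger, 226 x 179, and lies low. I'll turn the tool to the lid's axes (yaw 1.946) while shutting the gripper and rising a little.

drive_tool([
  [0,0,-0.1,0,0,1],
  [0,0,-0.1,0,0,1],
  [0,0,-0.1,0,0,1],
  [0,0,-0.1,0,0,1],
  [0,0,-0.1,0,0,1],
  [0,0,-0.1,0,0,1],
  [0,0,-0.1,0,0,1],
  [0,0,0,0,0,1],
  [0,0,0,0,0,0.4],
  [0,0,0,0,0,0],
], gripper=1)

```text
time: 1.35
tool_pos: [0.1904, 0.5157, 0.1999]
ee_rot: [-3.141, 0.001, 1.948]
wrist_force: [-0.3, 0.4, 0.9]
width: 0.0005
finger_force: 0.0
```

```bash
python3 - <<'E'
from h import *
for s in pickle.load(open("s0.pkl","rb")):
    P,_,_=pts(s);m=(s["range_z"]>0)&(np.hypot(P[...,0]-.557,P[...,1]+.155)<.22)&(P[...,2]>.12)
    print(m.sum(),P[m].max(0) if m.any() else "")
o=get_obs();p=np.array(o["tool_pos"]);print(o["time"],p,o["ee_rot"],o["width"])
t=o["ee_rot"][2];X=np.array([np.cos(t),np.sin(t)]);Y=np.array([np.sin(t),-np.cos(t)])
th=np.radians(21.45);ex=np.array([np.cos(th),np.sin(th)]);ey=np.array([-ex[1],ex[0]])
for sx,sy in((-1,1),(-1,-1),(1,-1),(1,1)):
    c=np.array([.557,-.1553])+sx*.076*ex+sy*.058*ey;d=c-p[:2];print(sx,sy,c.round(4),(X@d/.04).round(2),(Y@d/.04).round(2))
E
```

```text
16 [ 0.76714548 -0.14136717  0.12687417]
3 [ 0.76473122 -0.14273798  0.12589076]
1.35 [0.19043616 0.51567713 0.19990814] [-3.14079656e+00  7.38004786e-04  1.94831110e+00] 0.0005115259510960409
-1 1 [ 0.4651 -0.1291] -17.52 0.44
-1 -1 [ 0.5075 -0.2371] -20.42 0.43
1 -1 [ 0.6489 -0.1815] -20.43 4.23
1 1 [ 0.6065 -0.0735] -17.53 4.24
```

drive_tool([
  [-0.92,0.023,0,0,0,0],
  [-0.92,0.023,0,0,0,0],
  [-0.92,0.023,0,0,0,0],
  [-0.92,0.023,0,0,0,0],
  [-0.92,0.023,0,0,0,0],
  [-0.92,0.023,0,0,0,0],
  [-0.92,0.023,0,0,0,0],
  [-0.92,0.023,0,0,0,0],
  [-0.92,0.023,0,0,0,0],
  [-0.92,0.023,0,0,0,0],
  [-0.92,0.023,0,0,0,0],
  [-0.92,0.023,0,0,0,0],
  [-0.92,0.023,0,0,0,0],
  [-0.92,0.023,0,0,0,0],
  [-0.92,0.023,0,0,0,0],
  [-0.92,0.023,0,0,0,0],
  [-0.92,0.023,0,0,0,0],
  [-0.92,0.023,0,0,0,0],
  [-0.92,0.023,0,0,0,0],
  [0,0,0,0,0,0],
])

```text
time: 3.85
tool_pos: [0.4643, -0.1293, 0.1994]
ee_rot: [-3.14, -0.001, 1.945]
wrist_force: [-0.8, 0.1, 0.2]
width: 0.0004
finger_force: 0.0
```

drive_tool([
  [0,0,0.8,0,0,0],
  [0,0,0.8,0,0,0],
  [0,0,0.55,0,0,0],
  [0,0,0,0,0,0],
  [0,0,0.05,0,0,0],
  [0,0,0.05,0,0,0],
  [0,0,0.05,0,0,0],
  [0,0,0.05,0,0,0],
  [0,0,0.05,0,0,0],
  [0,0,0.05,0,0,0],
])

```text
time: 5.1
tool_pos: [0.4642, -0.1278, 0.1023]
ee_rot: [-3.142, -0.0, 1.948]
wrist_force: [0.0, 0.7, -0.8]
width: 0.0004
finger_force: 0.0
```

drive_tool([
  [0,0,0.05,0,0,0],
  [0,0,0.05,0,0,0],
  [0,0,0,0,0,0],
])

```text
time: 5.48
tool_pos: [0.4641, -0.1276, 0.0982]
ee_rot: [-3.141, -0.0, 1.948]
wrist_force: [0.6, 1.1, -0.0]
width: 0.0008
finger_force: 0.0
```

```bash
python3 - <<'E'
from h import *
import m
for n in("scene","top"):
    s=snapshot(n);m.lids(s,n)
    if n=="scene": cv2.imwrite("pics/c.png",s["image"])
E
```

```text
scene red c [ 268.3 -198.4] sz [226.6 102.6] ang 44.7 z 34.2 slope [-0.003 -0.005] box [[152.0, -242.0], [224.0, -315.0], [385.0, -155.0], [313.0, -82.0]]
scene red c [ 559.1 -154. ] sz [176.4 138.5] ang 21.4 z 108.5 slope [ 0.001 -0.002] box [[452.0, -122.0], [502.0, -251.0], [667.0, -186.0], [616.0, -57.0]]
scene blue c [512.9 152.7] sz [136.7 175.6] ang 77.1 z 108.4 slope [0.    0.001] box [[412.0, 106.0], [583.0, 66.0], [614.0, 200.0], [443.0, 239.0]]
top red c [ 818.8 -592.9] sz [ 27.1 125.9] ang 4.1 z 60.5 slope [0.092 0.006] box [[801.0, -531.0], [810.0, -657.0], [837.0, -655.0], [828.0, -529.0]]
top red c [ 258.5 -258.2] sz [140.2 179.6] ang 45.2 z 33.4 slope [0.001 0.   ] box [[145.0, -245.0], [273.0, -371.0], [372.0, -272.0], [244.0, -145.0]]
top blue c [508.  150.6] sz [137.2 173.7] ang 76.6 z 107.5 slope [-0.001  0.   ] box [[408.0, 104.0], [577.0, 64.0], [608.0, 197.0], [439.0, 237.0]]
```

View pics/c.png

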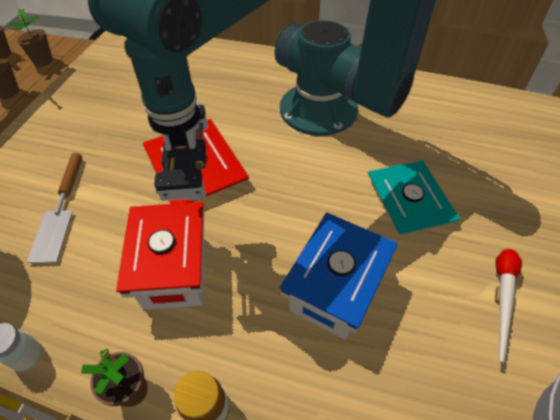

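The lid is still level and there was no force, so the finger seems to have gone down beside the lid's edge, near (185,198). I'll check where the TCP projects.

```bash
python3 - <<'E'
from h import *
o=get_obs();ims=[]
for n in("scene","top"):
    s=snapshot(n);K=np.array([[s["fx"],0,s["cx"]],[0,s["fy"],s["cy"]],[0,0,1]])
    p=cv2.projectPoints(np.array([o["tool_pos"]]),np.array(s["rvec"]),np.array(s["tvec"]),K,np.array([s["k1"],0,0,0.]))[0].ravel()
    print(n,p)
    im=s["image"].copy();im=cv2.resize(im,None,fx=4,fy=4,interpolation=cv2.INTER_CUBIC)
    u,v=(p*4).astype(int);cv2.drawMarker(im,(int(u),int(v)),(0,255,0),0,14,1)
    v0=max(v-250,0);u0=max(u-200,0);ims.append(im[v0:v0+500,u0:u0+400])
cv2.imwrite("pics/d.png",np.hstack(ims))
E
```

```text
scene [198.22269029 208.48561094]
top [359.11241911 187.16108293]
```

View pics/d.png

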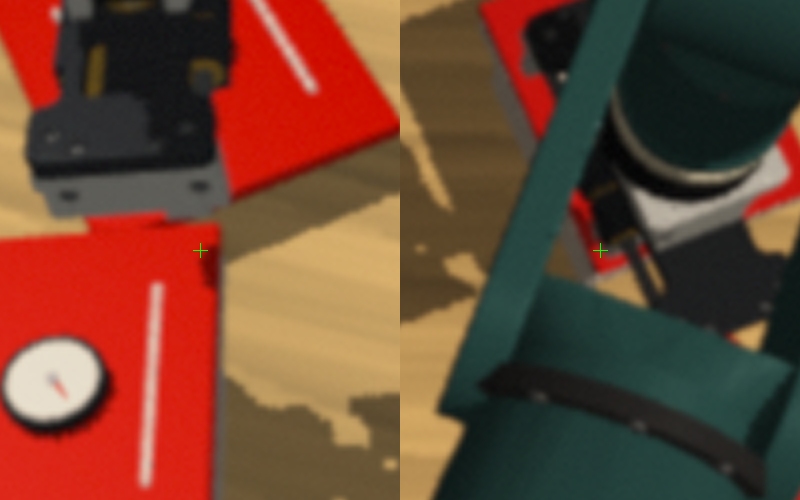

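The TCP marker falls on the lid corner, but the gripper itself shows behind the lid. I'll locate the gripper in the depth data to find the offset.

```bash
python3 - <<'E'
from h import *
o=get_obs();t=np.array(o["tool_pos"]);print(t,o["ee_rot"],o["joint_positions"])
for n in("scene","top"):
    s=snapshot(n);P,_,_=pts(s)
    S=cv2.cvtColor(s["image"],cv2.COLOR_BGR2HSV)[...,1]
    for lo,hi in((.112,.14),(.14,.17),(.17,.2),(.2,.23),(.23,.26),(.26,.32)):
        m=(s["range_z"]>0)&(np.hypot(P[...,0]-t[0],P[...,1]-t[1])<.13)&(P[...,2]>lo)&(P[...,2]<hi)
        v,u=np.nonzero(m)
        if len(u)>3:
            q=P[m];print(n,lo,len(u),"x",q[:,0].min().round(3),q[:,0].max().round(3),"y",q[:,1].min().round(3),q[:,1].max().round(3),"px",u.min(),u.max(),v.min(),v.max())
    if n=="scene":
        for (u,v) in((165,185),(175,190),(185,195),(195,190),(200,196),(180,201),(188,202)): print(u,v,P[v,u].round(3),s["image"][v,u])
E
```

```text
[ 0.46428539 -0.12772378  0.09856774] [3.14140591e+00 1.00409279e-04 1.94783411e+00] [-3.86315843e-01 -3.92863689e-02  1.64694423e+00  5.65965436e-05
  1.53373044e+00 -7.63355723e-01]
scene 0.112 528 x 0.467 0.583 y -0.23 -0.107 px 136 200 198 253
scene 0.14 23 x 0.472 0.48 y -0.131 -0.114 px 189 199 198 200
scene 0.23 1142 x 0.377 0.558 y -0.165 -0.064 px 156 207 116 200
scene 0.26 2027 x 0.374 0.558 y -0.151 -0.064 px 153 205 100 190
165 185 [ 0.552 -0.11   0.272] [48 46 45]
175 190 [ 0.547 -0.1    0.258] [81 86 86]
185 195 [ 0.538 -0.092  0.238] [88 93 95]
195 190 [ 0.538 -0.073  0.256] [83 88 89]
200 196 [ 0.529 -0.073  0.232] [88 92 94]
180 201 [ 0.416 -0.202  0.035] [ 14  29 216]
188 202 [ 0.462 -0.148  0.108] [  0  13 169]
top 0.112 11 x 0.451 0.526 y -0.23 -0.117 px 357 404 159 188
top 0.14 15 x 0.449 0.471 y -0.136 -0.114 px 356 368 179 188
top 0.23 320 x 0.388 0.53 y -0.174 -0.065 px 339 400 133 204
top 0.26 1271 x 0.377 0.545 y -0.182 -0.065 px 339 405 123 208
```

The depth data puts the gripper body's underside at z ≈ 0.232, where 0.195 was expected. Laterally it sits where it should. So the tips look to be about 35 mm above the reported TCP, hanging over the lid corner. I'll check the lowest finger points.

```bash
python3 - <<'E'
from h import *
for n in("scene","top"):
    s=snapshot(n);P,_,_=pts(s)
    m=(s["range_z"]>0)&(np.hypot(P[...,0]-.464,P[...,1]+.128)<.03)&(P[...,2]>.113)
    for v,u in np.argwhere(m)[:45]: 
        if P[v,u,2]<.2: print(n,u,v,P[v,u].round(3),s["image"][v,u])
s=snapshot("scene");P,_,_=pts(s)
for v in range(196,216,2): print(v,[(int(s["image"][v,u,2]),round(float(P[v,u,2]),3)) for u in(188,192,196,200,203)])
E
```

```text
196 [(95, 0.236), (94, 0.235), (94, 0.233), (94, 0.233), (96, 0.234)]
198 [(144, 0.23), (95, 0.145), (94, 0.146), (90, 0.137), (106, 0.0)]
200 [(180, 0.033), (108, 0.142), (107, 0.026), (121, -0.001), (112, 0.002)]
202 [(169, 0.108), (187, 0.109), (199, 0.107), (204, 0.108), (131, 0.002)]
204 [(216, 0.11), (214, 0.107), (214, 0.108), (211, 0.108), (126, -0.0)]
206 [(215, 0.11), (214, 0.109), (214, 0.11), (193, 0.108), (121, 0.001)]
208 [(216, 0.108), (215, 0.109), (214, 0.11), (118, 0.108), (101, -0.002)]
210 [(216, 0.107), (215, 0.107), (212, 0.108), (108, 0.109), (99, 0.088)]
212 [(216, 0.108), (216, 0.11), (214, 0.109), (106, 0.11), (110, 0.087)]
214 [(216, 0.109), (215, 0.109), (215, 0.107), (112, 0.108), (112, 0.086)]
```

The lowest visible finger points are at z ≈ 0.14, so nothing has been touched yet. I'll go down 20 mm more and watch the force.

drive_tool([
  [0,0,0.1,0,0,0],
  [0,0,0.1,0,0,0],
  [0,0,0.1,0,0,0],
  [0,0,0.1,0,0,0],
  [0,0,0.1,0,0,0],
  [0,0,0,0,0,0],
])

```text
time: 6.68
tool_pos: [0.4639, -0.1276, 0.078]
ee_rot: [-3.141, -0.001, 1.948]
wrist_force: [-0.5, -0.4, 0.8]
width: 0.0003
finger_force: 0.0
```

drive_tool([
  [0,0,0.05,0,0,0],
  [0,0,0.05,0,0,0],
  [0,0,0.05,0,0,0],
  [0,0,0,0,0,0],
])

```text
time: 7.18
tool_pos: [0.4644, -0.1278, 0.0742]
ee_rot: [3.141, 0.001, 1.948]
wrist_force: [-3.5, 1.6, 7.1]
width: 0.0007
finger_force: 3.5
```

```bash
python3 - <<'E'
from h import *
s=snapshot("scene");P,_,_=pts(s)
m=(s["range_z"]>0)&(np.hypot(P[...,0]-.464,P[...,1]+.128)<.03)&(P[...,2]>.113)&(P[...,2]<.2)
print([(int(u),int(v),P[v,u].round(3).tolist()) for v,u in np.argwhere(m)[-12:]])
im=cv2.resize(s["image"][150:270,100:260],None,fx=5,fy=5,interpolation=cv2.INTER_CUBIC)
cv2.imwrite("pics/e.png",im)
E
```

```text
[(201, 206, [0.474, -0.113, 0.124]), (201, 207, [0.472, -0.115, 0.118]), (192, 208, [0.479, -0.13, 0.118]), (193, 208, [0.479, -0.128, 0.118]), (194, 208, [0.479, -0.126, 0.119]), (195, 208, [0.477, -0.125, 0.118]), (196, 208, [0.477, -0.123, 0.118]), (197, 208, [0.475, -0.122, 0.116]), (198, 208, [0.475, -0.12, 0.117])]
```

View pics/e.png

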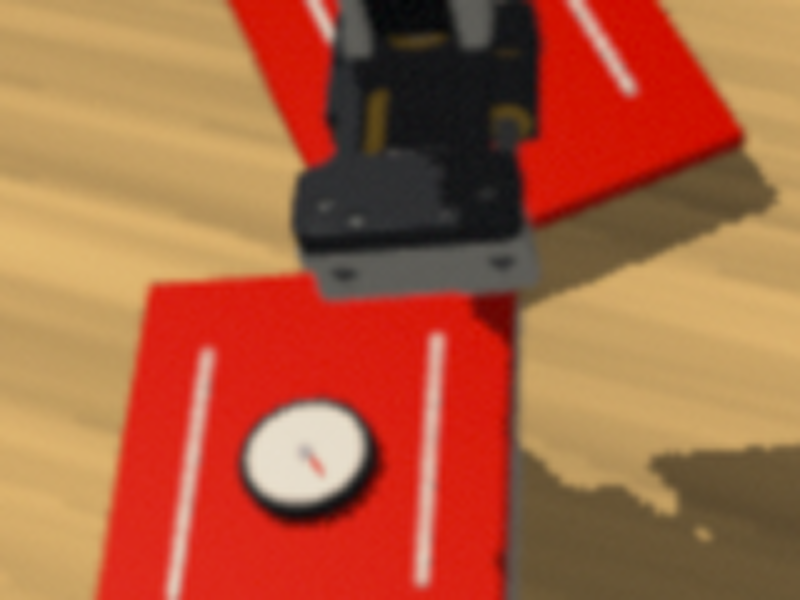

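The tip now touches the lid corner, next to (198,208), with 7 N at a reported z of 0.074. That makes the reported height about 33 mm low, and fully home should read about 0.064. I'll press on.

drive_tool([
  [0,0,0.05,0,0,0],
  [0,0,0.05,0,0,0],
  [0,0,0.05,0,0,0],
  [0,0,0.05,0,0,0],
  [0,0,0,0,0,0],
])

```text
time: 7.85
tool_pos: [0.4642, -0.1276, 0.0668]
ee_rot: [3.141, 0.0, 1.948]
wrist_force: [-4.7, 1.2, 10.6]
width: 0.0004
finger_force: 5.1
```

drive_tool([
  [0,0,0.05,0,0,0],
  [0,0,0.05,0,0,0],
  [0,0,0.05,0,0,0],
  [0,0,0,0,0,0],
])

```text
time: 8.35
tool_pos: [0.4644, -0.1277, 0.0658]
ee_rot: [3.14, 0.002, 1.948]
wrist_force: [-13.3, 4.8, 30.7]
width: 0.0006
finger_force: 15.7
```

The corner hit its hard stop at 0.0658 with 31 N, so it's home. Now the next corner along.

drive_tool([
  [0,0,-0.5,0,0,0],
  [0,0,-0.5,0,0,0],
  [0,0,-0.5,0,0,0],
  [-0.7,0,0,0,0,0],
  [-0.8,0,0,0,0,0],
  [-0.7,0,0,0,0,0],
  [-0.7,0,0,0,0,0],
  [0,0,0.4,0,0,0],
  [0,0,0.4,0,0,0],
  [0,0,0.2,0,0,0],
  [0,0,0.05,0,0,0],
  [0,0,0.05,0,0,0],
  [0,0,0.05,0,0,0],
  [0,0,0,0,0,0],
])

```text
time: 10.1
tool_pos: [0.507, -0.2351, 0.0744]
ee_rot: [3.141, 0.0, 1.948]
wrist_force: [-3.0, 2.6, 5.7]
width: 0.0005
finger_force: 2.8
```

```bash
python3 - <<'E'
from h import *
import m
m.lids(snapshot("scene"),"scene")
E
```

```text
scene red c [ 558.4 -154.8] sz [176.3 139. ] ang 21.4 z 106.5 slope [0.007 0.   ] box [[451.0, -122.0], [502.0, -252.0], [666.0, -187.0], [615.0, -58.0]]
scene blue c [512.8 152.3] sz [137.6 175.6] ang 77.1 z 108.4 slope [0.001 0.001] box [[412.0, 105.0], [583.0, 66.0], [614.0, 200.0], [443.0, 239.0]]
```

drive_tool([
  [0,0,0.05,0,0,0],
  [0,0,0.05,0,0,0],
  [0,0,0.05,0,0,0],
  [0,0,0.05,0,0,0],
  [0,0,0.05,0,0,0],
  [0,0,0.05,0,0,0],
  [0,0,0,0,0,0],
])

```text
time: 11.02
tool_pos: [0.5068, -0.2355, 0.0657]
ee_rot: [3.141, 0.002, 1.948]
wrist_force: [-8.0, 3.8, 18.5]
width: 0.0006
finger_force: 8.9
```

drive_tool([
  [0,0,0.06,0,0,0],
  [0,0,0,0,0,0],
  [0,0,-0.5,0,0,0],
  [0,0,-0.5,0,0,0],
  [0,0,-0.5,0,0,0],
  [0,0.8,0,0,0,0],
  [0,0.8,0,0,0,0],
  [0,0.8,0,0,0,0],
  [0,0.8,0,0,0,0],
  [0,0.6,0,0,0,0],
  [0,0,0.4,0,0,0],
  [0,0,0.4,0,0,0],
  [0,0,0.2,0,0,0],
  [0,0,0.05,0,0,0],
  [0,0,0.05,0,0,0],
  [0,0,0.05,0,0,0],
  [0,0,0,0,0,0],
])

```text
time: 13.15
tool_pos: [0.6478, -0.1801, 0.0745]
ee_rot: [3.141, 0.001, 1.947]
wrist_force: [-4.0, 0.3, 5.9]
width: 0.0009
finger_force: 3.2
```

drive_tool([
  [0,0,0.05,0,0,0],
  [0,0,0.05,0,0,0],
  [0,0,0.05,0,0,0],
  [0,0,0.05,0,0,0],
  [0,0,0.05,0,0,0],
  [0,0,0.05,0,0,0],
  [0,0,0,0,0,0],
])

```text
time: 14.02
tool_pos: [0.6488, -0.1806, 0.0664]
ee_rot: [3.139, 0.004, 1.947]
wrist_force: [-6.9, 1.5, 15.5]
width: 0.0002
finger_force: 7.8
```

drive_tool([
  [0,0,0.05,0,0,0],
  [0,0,0.05,0,0,0],
  [0,0,0,0,0,0],
])

```text
time: 14.4
tool_pos: [0.6489, -0.1806, 0.0662]
ee_rot: [3.137, 0.005, 1.948]
wrist_force: [-11.4, 2.3, 27.0]
width: 0.0005
finger_force: 12.7
```

Home there too. Now the last corner (+x, +y).

drive_tool([
  [0,0,-0.5,0,0,0],
  [0,0,-0.5,0,0,0],
  [0,0,-0.55,0,0,0],
  [0.7,0,0,0,0,0],
  [0.8,0,0,0,0,0],
  [0.7,0,0,0,0,0],
  [0.7,0,0,0,0,0],
  [0,0,0.4,0,0,0],
  [0,0,0.4,0,0,0],
  [0,0,0.2,0,0,0],
  [0,0,0.05,0,0,0],
  [0,0,0.05,0,0,0],
  [0,0,0.05,0,0,0],
  [0,0,0,0,0,0],
])

```text
time: 16.15
tool_pos: [0.6056, -0.0724, 0.0736]
ee_rot: [3.141, 0.001, 1.947]
wrist_force: [-3.4, -0.3, 5.1]
width: 0.0006
finger_force: 2.5
```

drive_tool([
  [0,0,0.05,0,0,0],
  [0,0,0.05,0,0,0],
  [0,0,0.05,0,0,0],
  [0,0,0.05,0,0,0],
  [0,0,0.05,0,0,0],
  [0,0,0.05,0,0,0],
  [0,0,0.05,0,0,0],
  [0,0,0,0,0,0],
])

```text
time: 17.15
tool_pos: [0.6066, -0.0723, 0.0651]
ee_rot: [3.138, 0.003, 1.948]
wrist_force: [-8.3, 1.3, 21.2]
width: 0.0006
finger_force: 10.6
```

drive_tool([
  [0,0,0.06,0,0,0],
  [0,0,0,0,0,0],
  [0,0,-0.6,0,0,0],
  [0,0,-0.8,0,0,0],
  [0,0,-0.9,0,0,0],
  [0,0,-0.9,0,0,0],
  [0,-0.9,0,0,0,0],
  [0.5,-0.9,0,0,0,0],
  [0.9,-0.9,0,0,0,0],
  [0.9,-0.9,0,0,0,0],
  [0.9,0,0,0,0,0],
  [0.9,0,0,0,0,0],
  [0.9,0,0,0,0,0],
  [0.9,0,0,0,0,0],
  [0.9,0,0,0,0,0],
  [0.9,0,0,0,0,0],
  [0,0,0,0,0,0],
])

```text
time: 19.27
tool_pos: [0.3581, 0.163, 0.1841]
ee_rot: [3.14, -0.0, 1.952]
wrist_force: [-0.6, 0.1, -0.7]
width: 0.0005
finger_force: 0.0
```

```bash
python3 - <<'E'
from h import *
import m
for n in("scene","top"):
    s=snapshot(n);m.lids(s,n)
    P,_,_=pts(s);ca,sa=np.cos(.3745),np.sin(.3745)
    d=P[...,:2]-[.557,-.1553];lx=d@[ca,sa];ly=d@[-sa,ca]
    for a in(-1,1):
        for b in(-1,1):
            k=(abs(lx-a*.07)<.01)&(abs(ly-b*.055)<.008)&(P[...,2]>.08);print(a,b,k.sum(),np.median(P[k][:,2]).round(4))
    if n=="scene": cv2.imwrite("pics/f.png",s["image"])
E
```

```text
scene red c [ 558.9 -155.3] sz [176.5 139.2] ang 21.4 z 96.9 slope [ 0.002 -0.002] box [[451.0, -123.0], [502.0, -252.0], [666.0, -188.0], [616.0, -58.0]]
scene blue c [513.5 152.6] sz [137.1 174.4] ang 77.1 z 108.4 slope [0.001 0.001] box [[413.0, 105.0], [583.0, 66.0], [614.0, 200.0], [444.0, 239.0]]
-1 -1 68 0.0988
-1 1 71 0.0986
1 -1 104 0.0987
1 1 104 0.0987
top red c [ 819.6 -578.9] sz [ 21.2 106.1] ang 11.3 z 64.1 slope [0.175 0.042] box [[799.0, -529.0], [820.0, -633.0], [840.0, -629.0], [820.0, -525.0]]
top red c [ 556.  -155.9] sz [175.8 139.6] ang 21.2 z 97.7 slope [ 0.    -0.002] box [[449.0, -123.0], [499.0, -253.0], [663.0, -189.0], [613.0, -59.0]]
top red c [ 289.1 -227.9] sz [226.2 179.8] ang 44.9 z 33.4 slope [ 0.    -0.002] box [[146.0, -244.0], [272.0, -371.0], [433.0, -212.0], [306.0, -84.0]]
top blue c [506.9 148.7] sz [132.  173.1] ang 77.6 z 107.5 slope [-0.  0.] box [[408.0, 103.0], [577.0, 66.0], [606.0, 195.0], [437.0, 232.0]]
-1 -1 61 0.0977
-1 1 60 0.0982
1 -1 51 0.0974
1 1 53 0.098
```

View pics/f.png

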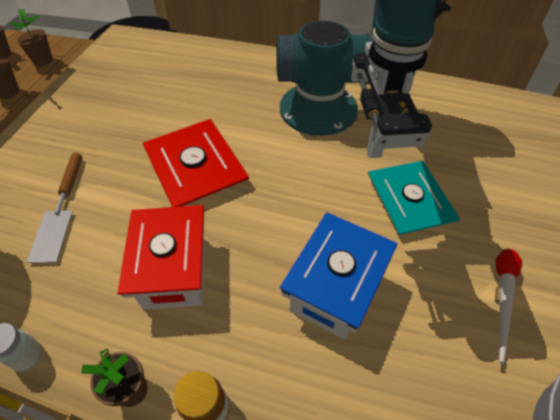

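The picture shows the red lid at (162,245) lying flat, with all four corners at z ≈ 0.098 in both views. The blue lid at (342,263) hasn't moved, and the gripper is clear of everything.

```bash
python3 -c "
from bench import close_job
print(close_job())"
```

```text
the job is handed in; nothing more can be done
None
```

The red lid is pressed home level on its tub, with all four corners at about 98 mm in both camera views and the gauge and blue lid untouched; I handed the job in at about 19 s, and no verdict came back.

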